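Find the waste bin with room and push its hatch open

TASK

Three of the four bins in the green waste box are packed solid with slate and one still has room. Press gently on the black pads at the far ends of the hatches until you find the hatch that rocks, then push that one fully open so that it stands upright, ready for the next waste. Leave the fossil, rubber blower and loose slate round the box where they lie.

Things in the scene. Friction and masses are not known exactly. Their poses are not given: they have to be found in the camera images.
- waste_box: Dark green steel waste box fixed on the bench: 312 mm wide (its y), 186 deep (its x), 90 high; origin at the middle of its underside, x away from its front, y to the left along the hatches. Four bins, each under its own hatch, 70 mm clear below it if empty. Three are packed to just under the hatch, one has only a thin offcut on its floor; which one differs each time and cannot be seen.
- box_top (a point): Middle of the box's flat top, 90 mm above the bench; axes as the box. Four identical bare steel hatches, 130 mm long (box x) x 64 wide x 8 thick, lie side by side 72 mm apart, flush in the top with 2 mm gaps, no handles. All turn on pivots across their width on the line box x = +5 mm: 70 mm of each hatch lie in front of it, 60 mm behind it, both at mid-thickness.
- hatch_1_pad (a point): Top of the soft ribbed black pad (34 x 44 mm) at the far end of the leftmost (largest box y) hatch, centre 37 mm behind the pivots, 1.4 mm above the hatch; x along the hatch to its far end, z out of its top; moves with it. Over a packed bin it yields 1 to 3 mm, then is solid; over the bin with room it sinks under 1 to 5 N, the front end rises, and the stiff pivots hold the hatch where it is left.
- hatch_1 (a joint): Angle of the leftmost (largest box y) hatch (rad): 0 shut and flush, growing as its far end goes down into the bin and its front end rises; 1.5 is its stop, fully open, nearly upright. It cannot turn the other way.
- hatch_2_pad (a point): Top of the soft ribbed black pad (34 x 44 mm) at the far end of the second from the left hatch, centre 37 mm behind the pivots, 1.4 mm above the hatch; x along the hatch to its far end, z out of its top; moves with it. Over a packed bin it yields 1 to 3 mm, then is solid; over the bin with room it sinks under 1 to 5 N, the front end rises, and the stiff pivots hold the hatch where it is left.
- hatch_2 (a joint): Angle of the second from the left hatch (rad): 0 shut and flush, growing as its far end goes down into the bin and its front end rises; 1.5 is its stop, fully open, nearly upright. It cannot turn the other way.
- hatch_3_pad (a point): Top of the soft ribbed black pad (34 x 44 mm) at the far end of the third from the left hatch, centre 37 mm behind the pivots, 1.4 mm above the hatch; x along the hatch to its far end, z out of its top; moves with it. Over a packed bin it yields 1 to 3 mm, then is solid; over the bin with room it sinks under 1 to 5 N, the front end rises, and the stiff pivots hold the hatch where it is left.
- hatch_3 (a joint): Angle of the third from the left hatch (rad): 0 shut and flush, growing as its far end goes down into the bin and its front end rises; 1.5 is its stop, fully open, nearly upright. It cannot turn the other way.
- hatch_4_pad (a point): Top of the soft ribbed black pad (34 x 44 mm) at the far end of the rightmost (smallest box y) hatch, centre 37 mm behind the pivots, 1.4 mm above the hatch; x along the hatch to its far end, z out of its top; moves with it. Over a packed bin it yields 1 to 3 mm, then is solid; over the bin with room it sinks under 1 to 5 N, the front end rises, and the stiff pivots hold the hatch where it is left.
- hatch_4 (a joint): Angle of the rightmost (smallest box y) hatch (rad): 0 shut and flush, growing as its far end goes down into the bin and its front end rises; 1.5 is its stop, fully open, nearly upright. It cannot turn the other way.
- ammonite: ammonite fossil, a pale coil 65 x 71 x 15 mm; origin at its underside. Bystander, loose on the bench.
- blower: black rubber dust blower, a bulb 56 mm across with a thin nozzle upwards, 100 mm high; origin at its underside. Bystander, loose on the bench.
- trimmed_slate: flat piece of slate 56 x 73 x 12 mm; origin at its underside. Bystander, loose on the bench.

How it is judged:
On the way:
1. the hatch over the bin with room has been rocked by pressing it (((value of joint hatch_1 above 0.15 rad and contact force between the fingers and hatch_1 above 0.3 N) or (value of joint hatch_2 above 0.15 rad and contact force between the fingers and hatch_2 above 0.3 N) or (value of joint hatch_3 above 0.15 rad and contact force between the fingers and hatch_3 above 0.3 N) or (value of joint hatch_4 above 0.15 rad and contact force between the fingers and hatch_4 above 0.3 N))).
At the end, for the whole second after the job is handed in: One hatch stands open beyond 1.3 rad (75 degrees) and at rest; the other three are shut (under 0.1 rad) (((value of joint hatch_1 above 1.3 rad and velocity of joint hatch_1 between -0.05 and 0.05 rad/s and value of joint each of hatch_2, hatch_3, hatch_4 below 0.1 rad) or (value of joint hatch_2 above 1.3 rad and velocity of joint hatch_2 between -0.05 and 0.05 rad/s and value of joint each of hatch_1, hatch_3, hatch_4 below 0.1 rad) or (value of joint hatch_3 above 1.3 rad and velocity of joint hatch_3 between -0.05 and 0.05 rad/s and value of joint each of hatch_1, hatch_2, hatch_4 below 0.1 rad) or (value of joint hatch_4 above 1.3 rad and velocity of joint hatch_4 between -0.05 and 0.05 rad/s and value of joint each of hatch_1, hatch_2, hatch_3 below 0.1 rad))); the robot touches nothing.
It fails at once if a hatch was pushed with more than 80 N (contact force between any of the arm, the fingers and hatch_1 above 80 N or contact force between any of the arm, the fingers and hatch_2 above 80 N or contact force between any of the arm, the fingers and hatch_3 above 80 N or contact force between any of the arm, the fingers and hatch_4 above 80 N).
It fails at once if the fossil, the blower or the loose slate was moved more than 20 mm or lifted (distance of any of ammonite, blower, trimmed_slate from where it was at the start of the episode above 0.02 m).
It also fails if it takes over 48 s, if anything falls off the work surface, if the arm or the gripper's body presses on something with over 40 N, if the wrist force passes 120 N, or if a joint passes its speed limit or range.

ROBOT

A 7-joint arm with a two-finger parallel gripper is mounted at the origin on a cart in front of the work surface, level with it; the furniture and walls round the work are solid. World frame = base frame: x ahead of the robot, y to its left, z up, the work surface at z = 0. Lengths are in m, angles in rad, forces in N, time in s.
With the tool pointing down it reaches from about 0.4 to 0.85 m from the base axis. Payload 10.4 kg.
Tool frame: the origin (TCP) lies on the centre line of the jaws, within the pads' length; the fingertips stand 17 mm ahead of it and the grasp point (between the pads) lies 2 mm behind it; z points along the fingers, y is the line along which they close (so a half turn about z gives the same grasp; the last joint's range is limited). The gripper opens to 85 mm and grips with 20 to 120 N. Pads are 22 mm wide; open, the fingers measure 114 mm over their backs; the gripper's body (76 mm by 85 mm) begins 54 mm behind the grasp point. The pads swing forward as they close: fully open they stand 13 mm farther back than shut.
Start: joints at [-1.171, 0.332, -0.065, 1.46, 0.022, 1.35, -0.088], TCP at [0.256, 0.57, 0.248] pointing down, gripper open.
Joint ranges: [-2.6, 2.6], [-0.5, 2.12], [-1.47, 1.34], [0.16, 2.42], [-1.27, 4.41], [0.06, 2.06], [-2.6, 2.6]. Speed limits (rad/s): [2.22, 2.22, 2.79, 2.79, 3.14, 3.14, 3.14].

INTERFACE

Orientations are given as a unit quaternion [x, y, z, w].
In Python, from workcell import sensors, imaging, order, spotter gives the robot as it stands. The module is installed in compiled form; this text tells all that it offers.
- The arm moves only by the shell command python3 -m inch 'ROWS' [FORCE]. ROWS is JSON, a list that holds one entry, the list of rows, each a list of 7 numbers: the shift along the tool's x, y, z in m, then the turn, a rotation vector about the tool's x, y, z in rad, then the closure, from -1 (fully open) to 1 (shut). In form: [[[x, y, z, ax, ay, az, hand], ...]]. A call has 1 to 10 rows; each row is the pose to reach, as a shift and turn from the pose commanded when the call began, along the tool's axes at that moment; what a row does not reach only later rows make up. A row lasts 1/10 s, in which the tool goes at most 50 mm and 8.59 degrees, less where a joint would pass 70% of its speed; a pose out of reach is approached as far as the arm can. A call with a gripper value outside its range is refused whole. The fingers move at their own pace and stop on an object; FORCE is the grip in N (left out, the last holds). Time passes only in rows, so rows that repeat a pose let the fingers close. It gives the time, the measured TCP pose, the force, the opening and the grip force at its end, in the units of the state.
- sensors.get_obs(): the state, without advancing time (a new reading comes with each control period).
- imaging.camera(name): name is "scene" or "top"; returns the picture (420x560x3 uint8, blue, green, red); there is no depth.
- imaging.calibration(name): a dict with "mtx" (3x3 intrinsics, pixels), "R" (3x3) and "t" (3): a world point X has camera coordinates R X + t. Camera axes: x right, y down, z forward; pixel columns grow to the right and rows downward; lengths in m; the calibration is good to about 2 mm. A picture is of the moment at which its call begins. calibration takes no time and is no camera call.
- order.hand_in(): hands the job in; it is judged then, once.
Trained networks look in the newest picture that a camera, given by its name, has taken for a name from the list of things; names that differ only in an ending like _2 or _b are one class to them, and where a whole thing is asked for, a point or a joint stands for the part that bears it (a point fixed in the world has none). Each returns a list of dicts, best first, with "conf" (0 to 1); they miss things now and then, are a little off and sometimes report something else, mostly with a low value. They report only what shows in the picture. A call takes as long as a camera call.
- spotter.look_for(label, camera): "pixel" ([column, row] in pixels, amid what is visible of it).
The state is a dict: "clock": time; "joint_pos": joint angles; "joint_velocities": joint speeds; "tau": joint torques, N m; "position": TCP position; "ee_rot": TCP orientation; "ft_force": force on the tool from outside, world axes, zero at the start; "torque": the same for the moment, N m; "grip_width": opening from 0.0 (shut) to 1.0 (fully open); "grasp_force": force on a finger pad.
Only numpy, scipy, OpenCV 4.12 (cv2) and the standard library are available. Lean on these libraries where they do the work, as an engineer would, in place of code of your own. Each camera call takes 0.05 s, during which the arm holds its last target. There are 200 camera calls.

## Working session

There is one attempt and no reset: what is moved stays moved. The work goes in short steps, Python scripts to look and compute and a shell command to move; the robot and the scene stay as the last step left them, time stands still between calls to the robot, and variables do not carry over. Pictures are saved under pics/ and viewed, at most 10 in all, crops included, and the job is handed in when it is done.

```bash
mkdir -p pics; cat > h.py <<'E'
import numpy as np, cv2
from workcell import sensors, imaging, order, spotter
def ray(cam,px,z):
    c=imaging.calibration(cam);K,R,t=map(np.array,(c["mtx"],c["R"],c["t"]))
    d=R.T@np.linalg.inv(K)@np.array([px[0],px[1],1.]);o=-R.T@t
    return o+d*(z-o[2])/d[2]
E
python3 - <<'E'
from h import *
for c in("top","scene"):
    cv2.imwrite(f"pics/{c}0.png",imaging.camera(c))
    for l,z in(("hatch_1_pad",.0914),("ammonite",.007),("blower",.05),("trimmed_slate",.012),("waste_box",.09)):
        for r in spotter.look_for(l,c)[:5]: print(c,l,np.round(r["pixel"]),round(r["conf"],2),ray(c,r["pixel"],z).round(3))
o=sensors.get_obs();print(o["clock"],o["position"],o["ee_rot"],o["ft_force"])
E
```

```text
top hatch_1_pad [256. 220.] 0.97 [ 0.496 -0.09   0.091]
top ammonite [167. 204.] 0.61 [0.538 0.163 0.007]
top blower [180. 247.] 0.64 [0.417 0.106 0.05 ]
top trimmed_slate [395. 188.] 0.69 [ 0.624 -0.464  0.012]
top waste_box [295. 212.] 0.92 [ 0.523 -0.189  0.09 ]
scene hatch_1_pad [262. 204.] 0.77 [ 0.495 -0.093  0.091]
scene blower [193. 202.] 0.6 [0.398 0.084 0.05 ]
scene blower [296. 234.] 0.22 [ 0.51  -0.206  0.05 ]
scene trimmed_slate [405. 277.] 0.98 [ 0.619 -0.465  0.012]
scene trimmed_slate [193. 203.] 0.7 [0.425 0.131 0.012]
scene waste_box [295. 234.] 0.68 [ 0.469 -0.24   0.09 ]
0.6 [0.2564206  0.5700071  0.24834463] [ 2.09805653e-01  9.77743107e-01  6.61015382e-05 -4.39673691e-06] [-0.50090387  0.68277908  0.19575918]
```

View pics/top0.png

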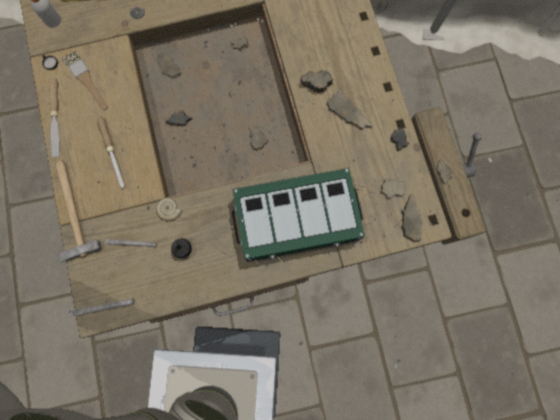

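View pics/scene0.png

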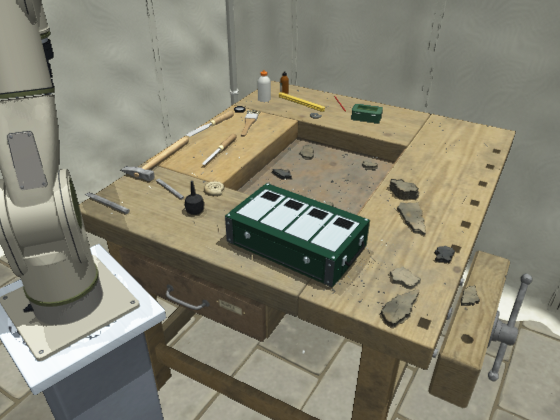

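The top view shows the box with pads at about (254,204), (281,199), (308,193) and (336,189). The ammonite is at (167,209), the blower at (181,248), and the slate lies to the right of the box. Next I'll measure the pads precisely.

```bash
python3 - <<'E'
from h import *
from scipy.spatial.transform import Rotation as Ro
im=cv2.imread("pics/top0.png");hsv=cv2.cvtColor(im,cv2.COLOR_BGR2HSV)
def blobs(m,a0,a1):
    n,_,st,ce=cv2.connectedComponentsWithStats(m.astype(np.uint8),connectivity=4)
    return [(ce[i],st[i][4]) for i in range(1,n) if a0<st[i][4]<a1 and 230<ce[i][0]<365 and 168<ce[i][1]<260]
dark=hsv[...,2]<50
P=[]
for c,a in sorted(blobs(dark&(hsv[...,1]<130),60,500),key=lambda b:b[0][0]): print("dark",c.round(1),a,ray("top",c,.0914).round(4))
for c,a in sorted(blobs((hsv[...,2]>140)&(hsv[...,1]<60),300,3000),key=lambda b:b[0][0]): print("white",c.round(1),a,ray("top",c,.09).round(4))
o=sensors.get_obs();print(Ro.from_quat(o["ee_rot"]).as_matrix().round(3))
cv2.imwrite("pics/crop0.png",cv2.resize(im[165:265,225:370],None,fx=5,fy=5,interpolation=cv2.INTER_CUBIC))
E
```

```text
dark [234.9 226.1] 69 [ 0.4765 -0.0369  0.0914]
dark [253.4 204.1] 132 [ 0.5369 -0.08    0.0914]
dark [260.6 257.6] 63 [ 0.4004 -0.1083  0.0914]
dark [280.9 199. ] 133 [ 0.5548 -0.1501  0.0914]
dark [304.6 249.4] 197 [ 0.4282 -0.2179  0.0914]
dark [307.9 194. ] 131 [ 0.5726 -0.2193  0.0914]
dark [335.  188.9] 131 [ 0.5905 -0.2889  0.0914]
white [257.2 223.5] 984 [ 0.4871 -0.0933  0.09  ]
white [284.7 218.5] 979 [ 0.5046 -0.1629  0.09  ]
white [312.  213.2] 975 [ 0.5227 -0.2325  0.09  ]
white [339.3 208.3] 967 [ 0.5403 -0.3021  0.09  ]
[[-0.912  0.41   0.   ]
 [ 0.41   0.912  0.   ]
 [ 0.     0.    -1.   ]]
```

View pics/crop0.png

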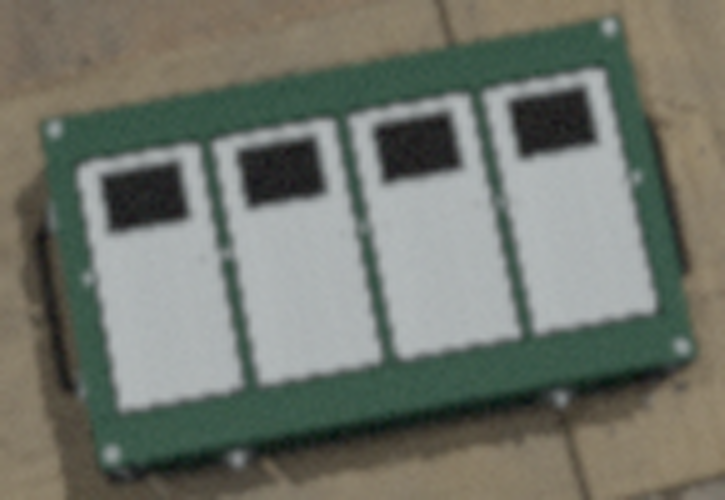

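```bash
cat >> h.py <<'E'
from scipy.spatial.transform import Rotation as Ro
bx=np.array([.9686,.2487,0]);by=np.array([-.2487,.9686,0])
P1=np.array([.5369,-.0800,0])
def pt(n,x,z): # n hatch, x from pivot along box x
    return P1-by*.072*(n-1)+bx*(x-.037)+np.array([0,0,z])
def go(p):
    o=sensors.get_obs();R=Ro.from_quat(o["ee_rot"])
    T=Ro.from_matrix(np.column_stack([-bx,by,[0,0,-1]]))
    print(R.inv().apply(p-o["position"]).round(4),(R.inv()*T).as_rotvec().round(4),o["position"].round(4),np.round(o["ft_force"],2),round(o["clock"],2))
E
python3 -c "
from h import *
go(pt(1,.039,.2)); print(np.linalg.det(np.column_stack([-bx,by,[0,0,-1]])))"
```

```text
[-0.524  -0.4765  0.0483] [ 1.000e-04  0.000e+00 -6.741e-01] [0.2564 0.57   0.2483] [-0.5   0.68  0.2 ] 0.6
1.00003765
```

```bash
python3 -m inch '[[[-0.524,-0.4765,0,0,0,-0.674,1],[-0.524,-0.4765,0,0,0,-0.674,1],[-0.524,-0.4765,0,0,0,-0.674,1],[-0.524,-0.4765,0,0,0,-0.674,1],[-0.524,-0.4765,0,0,0,-0.674,1],[-0.524,-0.4765,0,0,0,-0.674,1],[-0.524,-0.4765,0,0,0,-0.674,1],[-0.524,-0.4765,0,0,0,-0.674,1],[-0.524,-0.4765,0,0,0,-0.674,1],[-0.524,-0.4765,0,0,0,-0.674,1]]]'; python3 -c "
from h import *
go(pt(1,.039,.13))"
```

```text
clock: 1.6
position: [0.4545, 0.1136, 0.2487]
ee_rot: [-0.125, 0.992, 0.0, 0.001]
ft_force: [1.8, 0.0, -0.0]
grip_width: -0.0
grasp_force: 0.0
[-0.0335 -0.2081  0.1187] [ 0.0005  0.0011 -0.0001] [0.4545 0.1136 0.2487] [ 1.77  0.   -0.04] 1.6
```

```bash
python3 -m inch '[[[-0.03,-0.2,0,0,0,0,1],[-0.03,-0.2,0,0,0,0,1],[-0.03,-0.2,0,0,0,0,1],[-0.03,-0.2,0,0,0,0,1],[-0.03,-0.2,0.1,0,0,0,1],[-0.03,-0.2,0.1,0,0,0,1],[-0.03,-0.2,0.1,0,0,0,1],[-0.03,-0.2,0.1,0,0,0,1]]]'; python3 -c "
from h import *
go(pt(1,.039,.12))"
```

```text
clock: 2.4
position: [0.5328, -0.0705, 0.1492]
ee_rot: [-0.125, 0.992, -0.0, -0.0]
ft_force: [1.4, -0.6, 1.6]
grip_width: 0.003
grasp_force: 0.0
[-0.0036 -0.0102  0.0292] [ 0.     -0.0009  0.    ] [ 0.5328 -0.0705  0.1492] [ 1.42 -0.55  1.62] 2.4
```

```bash
python3 -m inch '[[[-0.0036,-0.0102,0.029,0,0,0,1],[-0.0036,-0.0102,0.029,0,0,0,1],[-0.0036,-0.0102,0.036,0,0,0,1],[-0.0036,-0.0102,0.040,0,0,0,1],[-0.0036,-0.0102,0.042,0,0,0,1],[-0.0036,-0.0102,0.042,0,0,0,1]]]'; python3 -c "
from h import *
go(pt(1,.039,.108))"
```

```text
clock: 3.0
position: [0.5392, -0.0792, 0.1069]
ee_rot: [-0.125, 0.992, 0.0, 0.0]
ft_force: [-0.8, -0.0, -0.7]
grip_width: 0.002
grasp_force: 0.0
[ 0.0004 -0.0002 -0.0011] [0.0001 0.001  0.0003] [ 0.5392 -0.0792  0.1069] [-0.77 -0.01 -0.72] 3.0
```

```bash
python3 -m inch '[[[0,0,0.002,0,0,0,1],[0,0,0.003,0,0,0,1],[0,0,0.003,0,0,0,1]]]' | grep -E 'pos|force'; python3 -m inch '[[[0,0,0.001,0,0,0,1],[0,0,0.002,0,0,0,1],[0,0,0.002,0,0,0,1]]]'| grep -E 'pos|force'
```

```text
position: [0.5394, -0.0794, 0.106]
ft_force: [-11.9, 2.7, 27.6]
grasp_force: 13.5
position: [0.5395, -0.0794, 0.1058]
ft_force: [-20.9, 4.1, 48.5]
grasp_force: 24.2
```

Hatch 1 is solid. Now hatch 2.

```bash
python3 -m inch '[[[0,0,-0.025,0,0,0,1],[0,-0.036,-0.025,0,0,0,1],[0,-0.072,-0.025,0,0,0,1],[0,-0.072,-0.025,0,0,0,1],[0,-0.072,-0.010,0,0,0,1],[0,-0.072,-0.006,0,0,0,1],[0,-0.072,-0.004,0,0,0,1],[0,-0.072,-0.002,0,0,0,1],[0,-0.072,-0.001,0,0,0,1],[0,-0.072,-0.001,0,0,0,1]]]'; python3 -c "
from h import *
go(pt(2,.039,.106))"
```

```text
clock: 4.6
position: [0.5563, -0.1485, 0.1058]
ee_rot: [-0.126, 0.992, 0.001, -0.0]
ft_force: [-21.4, 4.7, 47.3]
grip_width: -0.0
grasp_force: 23.7
[-0.0003 -0.0008 -0.0002] [0.0024 0.     0.0007] [ 0.5563 -0.1485  0.1058] [-21.4    4.65  47.28] 4.6
```

Hatch 2 is solid too. Now hatch 3.

```bash
python3 -m inch '[[[0,0,-0.025,0,0,0,1],[0,-0.036,-0.025,0,0,0,1],[0,-0.072,-0.025,0,0,0,1],[0,-0.072,-0.025,0,0,0,1],[0,-0.072,-0.010,0,0,0,1],[0,-0.072,-0.006,0,0,0,1],[0,-0.072,-0.004,0,0,0,1],[0,-0.072,-0.002,0,0,0,1],[0,-0.072,-0.001,0,0,0,1],[0,-0.072,-0.001,0,0,0,1]]]'; python3 -c "
from h import *
go(pt(3,.039,.106))"
```

```text
clock: 5.6
position: [0.5748, -0.2187, 0.1034]
ee_rot: [-0.126, 0.992, 0.0, 0.0]
ft_force: [-0.3, 0.5, -0.1]
grip_width: -0.0
grasp_force: 0.0
[ 0.0002 -0.0002 -0.0026] [0.0001 0.0003 0.0004] [ 0.5748 -0.2187  0.1034] [-0.26  0.5  -0.15] 5.6
```

```bash
python3 -m inch '[[[0,0,0.001,0,0,0,1],[0,0,0.002,0,0,0,1],[0,0,0.003,0,0,0,1],[0,0,0.003,0,0,0,1]]]' | grep -E 'pos|force'; python3 -m inch '[[[0,0,0.001,0,0,0,1],[0,0,0.002,0,0,0,1],[0,0,0.002,0,0,0,1]]]'| grep -E 'pos|force'
```

```text
position: [0.5747, -0.2191, 0.1002]
ft_force: [0.4, 2.0, 0.3]
grasp_force: 0.4
position: [0.5745, -0.2191, 0.0981]
ft_force: [-1.5, -0.0, 0.4]
grasp_force: 0.3
```

Hatch 3 rocks, so I'll press it deeper.

```bash
python3 -m inch '[[[0,0,0.003,0,0,0,1],[0,0,0.006,0,0,0,1],[0,0,0.009,0,0,0,1],[0,0,0.012,0,0,0,1],[0,0,0.015,0,0,0,1],[0,0,0.018,0,0,0,1],[0,0,0.021,0,0,0,1],[0,0,0.024,0,0,0,1],[0,0,0.027,0,0,0,1],[0,0,0.027,0,0,0,1]]]'; python3 - <<'E'
from h import *
cv2.imwrite("pics/s1.png",cv2.resize(imaging.camera("scene")[120:330,180:460],None,fx=2.5,fy=2.5))
E
```

```text
clock: 7.3
position: [0.5744, -0.219, 0.0708]
ee_rot: [-0.125, 0.992, 0.0, -0.0]
ft_force: [0.1, 0.4, 0.0]
grip_width: 0.0
grasp_force: 0.0
```

View pics/s1.png

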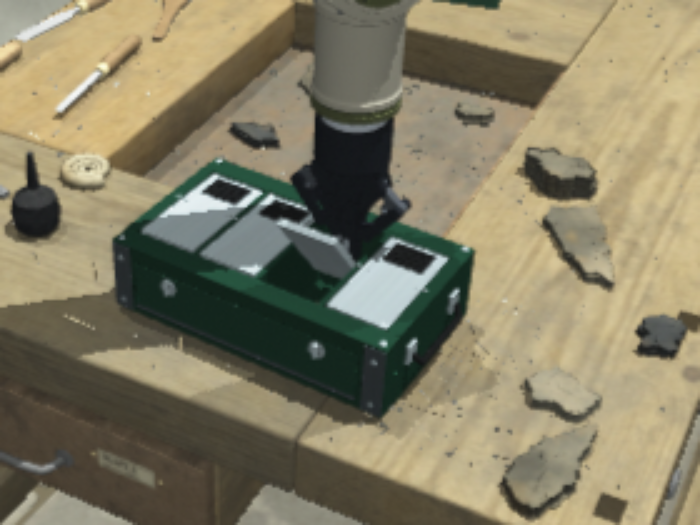

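Hatch 3 (crop, about (320,245)) is now tilted at about 0.9 rad, and the others are flush. I'll lift, move to the front, and push the raised end from its underside.

```bash
python3 -m inch '[[[0,0,-0.05,0,0,0,1],[0,0,-0.1,0,0,0,1],[0,0,-0.125,0,0,0,1],[0,0,-0.125,0,0,0,1],[0.05,0,-0.125,0,0,0,1],[0.1,0,-0.125,0,0,0,1],[0.13,0,-0.125,0,0,0,1],[0.13,0,-0.125,0,0,0,1],[0.13,0,-0.09,0,0,0,1],[0.13,0,-0.063,0,0,0,1]]]'; python3 -c "
from h import *
go(pt(3,-.017,.132))"
```

```text
clock: 8.35
position: [0.4488, -0.2508, 0.1328]
ee_rot: [-0.126, 0.992, 0.0, 0.0]
ft_force: [0.7, 1.0, -0.1]
grip_width: -0.0
grasp_force: 0.0
[-0.0738 -0.0005  0.0009] [0.0004 0.0006 0.0003] [ 0.4488 -0.2508  0.1328] [ 0.71  1.03 -0.1 ] 8.35
```

```bash
python3 -m inch '[[[-0.03,0,0,0,0,0,1],[-0.04,0,0,0,0,0,1],[-0.046,0,0,0,0,0,1],[-0.052,0,0,0,0,0,1],[-0.058,0,0,0,0,0,1],[-0.062,0,0,0,0,0,1],[-0.066,0,0,0,0,0,1],[-0.070,0,0,0,0,0,1],[-0.073,0,0,0,0,0,1],[-0.073,0,0,0,0,0,1]]]'; python3 - <<'E'
from h import *
cv2.imwrite("pics/s2.png",cv2.resize(imaging.camera("scene")[120:330,180:460],None,fx=2.5,fy=2.5))
E
```

```text
clock: 9.35
position: [0.5182, -0.2337, 0.1341]
ee_rot: [-0.125, 0.992, 0.0, -0.001]
ft_force: [-7.6, -0.1, 4.5]
grip_width: -0.005
grasp_force: 3.6
```

View pics/s2.png

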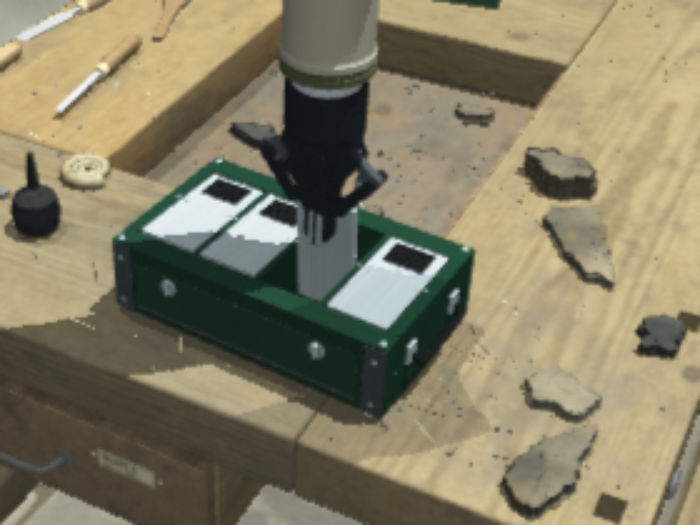

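The hatch is nearly upright in the crop at (328,250), with the finger against it. I'll push on to the stop.

```bash
python3 -m inch '[[[-0.001,0,0,0,0,0,1],[-0.002,0,0,0,0,0,1],[-0.002,0,0,0,0,0,1]]]' | grep -E 'pos|ft'; python3 -m inch '[[[-0.001,0,0,0,0,0,1],[-0.002,0,0,0,0,0,1],[-0.002,0,0,0,0,0,1]]]' | grep -E 'pos|ft'
```

```text
position: [0.5184, -0.2337, 0.134]
ft_force: [-16.0, 0.7, 11.1]
position: [0.5186, -0.2337, 0.134]
ft_force: [-25.4, 1.5, 17.3]
```

It's against its stop. I'll retreat and check.

```bash
python3 -m inch '[[[0.03,0,0,0,0,0,1],[0.07,0,0,0,0,0,1],[0.09,0,0,0,0,0,1],[0.09,0,-0.04,0,0,0,1],[0.09,0,-0.09,0,0,0,1],[0.09,0,-0.12,0,0,0,1],[0.09,0,-0.12,0,0,0,1],[0.09,0,-0.12,0,0,0,1]]]'; python3 - <<'E'
from h import *
a=cv2.resize(imaging.camera("scene")[150:300,200:400],None,fx=2,fy=2)
b=cv2.resize(imaging.camera("top")[150:300,200:400],None,fx=2,fy=2)
cv2.imwrite("pics/s3.png",np.hstack([a,b]))
E
```

```text
clock: 10.8
position: [0.4364, -0.2546, 0.2545]
ee_rot: [-0.125, 0.992, -0.0, 0.001]
ft_force: [-0.0, 0.4, -0.6]
grip_width: -0.002
grasp_force: 0.0
```

View pics/s3.png

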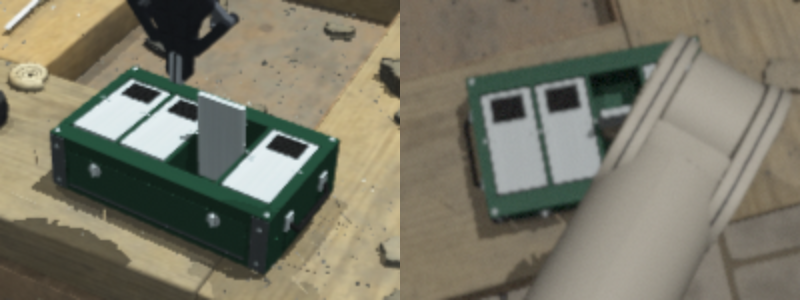

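Hatch 3 stands upright (left half, about (221,137)), the other three are flush, and the gripper is clear, so I'm handing in.

```bash
python3 -c "
from h import *
print(order.hand_in())"
```

```text
the job is handed in; nothing more can be done
None
```

I handed the job in with hatch 3 (third from the left) pushed to its stop and standing upright, the other three hatches shut and the arm clear; hatch 4 was never pressed because hatch 3 rocked first, and no verdict came back.

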